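Lock the hard drive into its test cradle

TASK

Lock the hard drive into the test cradle it is lying in: pull that cradle's sprung knob straight up out of its notch, turn it anticlockwise until its steel hold-down finger points over the drive, and let it snap down into the notch there. Let go of the knob, do not shift the drive, and leave the knob of the empty cradle as it is.

Things in the scene. Friction and masses are not known exactly. Their poses are not given: they have to be found in the camera images.
- drive_knob (a joint): Turn (rad, + anticlockwise from above) of the index knob on the cradle holding the drive: 0 = open notch, at start; 1.22 = locked notch, finger over the drive; stops 0.12 beyond. A pin in notches 8 mm deep blocks turning until pulled up 8 mm: lift 12, stop at 16. A spring pulls down 5 N seated, 9 N at the stop. Let go within 12 degrees of a notch, it slides in (V mouths).
- drive_knob_grip (a point): Grip point on that knob's vertical axis, 72 mm above the table when seated. Knob: round fluted black head 32 mm across, 56 to 84 mm above the table, on an 18 mm hub, at one end of the cradle; grip it from above in any direction. Under it: flat steel finger, 55 mm from axis to tip, 12 wide, top at 45 mm. x axis: along the finger to its tip; z up; moves with the knob.
- hard_drive: Silver hard drive 147 x 102 x 27 mm, 0.45 kg, loose with 2 to 3 mm play in the pocket of its cradle, a fixed grey metal plate 230 x 130 mm; drive top 37 mm above the table, near edge 30 mm from the knob's axis. Origin: centre of its underside; y along its length, z up. Locked, the finger points along the drive's length.
- spare_knob (a joint): Turn (rad) of the equal knob on the second, equal but empty cradle beside it: 0 = open notch, at start. Leave it there.

How it is judged (in metres and radians):
On the way:
1. the knob of the drive's cradle is pulled up out of its notch (height (world z) of drive_knob_grip above 0.078 m), for 0.1 s.
At the end, for the whole second after the job is handed in: The knob of the cradle with the drive is turned to within 10 degrees of its locked notch (1.22 rad) and has dropped fully into it (within 2.5 mm of its seated height); the drive lies within 15 mm of where it started and the empty cradle's knob is within 10 degrees of open (value of joint drive_knob between 1.04 and 1.4 rad and height (world z) of drive_knob_grip below 0.0745 m and distance of hard_drive from where it was at the start of the episode below 0.015 m and value of joint spare_knob below 0.17 rad); the robot touches nothing.
It fails at once if the empty cradle's knob is turned by more than 10 degrees (value of joint spare_knob above 0.17 rad).
It fails at once if the hard drive is shifted by more than 15 mm (distance of hard_drive from where it was at the start of the episode above 0.015 m).
It fails at once if the drive's knob is forced round without being pulled up out of its notch (value of joint drive_knob between 0.25 and 0.95 rad and height (world z) of drive_knob_grip below 0.075 m).
It also fails if it takes over 35 s, if anything falls off the work surface, if the arm or the gripper's body presses on something with over 40 N, if the wrist force passes 120 N, or if a joint passes its speed limit or range.

ROBOT

A 6-joint arm with a two-finger parallel gripper is mounted at the origin on a cart in front of the work surface, level with it; the furniture and walls round the work are solid. World frame = base frame: x ahead of the robot, y to its left, z up, the work surface at z = 0. Lengths are in mm, angles in rad, forces in N, time in s.
With the tool pointing down it reaches from about 400 to 925 mm from the base axis. Payload 12.5 kg.
Tool frame: the origin (TCP) lies midway between the tips of the shut fingers; the grasp point (between the pads) lies 19 mm behind it; z points along the fingers, y is the line along which they close (so a half turn about z gives the same grasp; the last joint's range is limited). The gripper opens to 95 mm and grips with 3 to 60 N. Pads are 20 mm wide; open, the fingers measure 119 mm over their backs; the gripper's body (75 mm by 180 mm) begins 59 mm behind the grasp point.
Start: joints at [-1.355, 0.491, 1.559, -0, 1.092, -0.106], TCP at [197.695, -592.928, 214.661] pointing down, gripper open.
Joint ranges: [-3.1, 3.1], [-0.84, 2.19], [0.05, 2.79], [-1.13, 4.28], [0.06, 2.93], [-2.69, 2.69]. Speed limits (rad/s): [2.22, 2.22, 2.79, 3.14, 3.14, 3.14].

INTERFACE

Orientations are given as [roll, pitch, yaw] about the fixed x, y, z axes, in that order (R = Rz(yaw) Ry(pitch) Rx(roll)).
In Python, from cell import state, viewer, env, models gives the robot as it stands. The module is installed in compiled form; this text tells all that it offers.
- The arm moves only by the tool arm_command, never from a script. Its argument "rows" is a list of rows, each a list of 2 entries, a list of its own where there are three numbers: the shift along the tool's x, y, z normalised to -1 to 1, where 1 is 0.25 m, then the turn about the tool's z normalised to -1 to 1, where 1 is pi rad. A call has exactly 5 rows; each row shifts and turns the commanded pose from where the row before left it, along the tool's axes as they then stand; what a row does not reach is not made up. A row lasts 1/10 s, in which the tool goes at most 50 mm and 8.59 degrees, less where a joint would pass 70% of its speed; a pose out of reach is approached as far as the arm can. A call with a number of a shift or a turn outside -1 to 1 is refused whole. A call with a gripper value outside its range is refused whole. "claw" is the opening, from 0 (shut) to 1 (fully open), set as the call begins (left out, the last holds). The fingers move at their own pace and stop on an object; the grip force is fixed at half the most. Time passes only in rows, so rows that do not move let the fingers close, or fill a call up. It gives the time, the measured TCP pose, the force, the opening and the grip force at its end, in the units of the state.
- state(): the state, without advancing time (a new reading comes with each control period).
- viewer.read_camera(name): name is "scene" or "top"; returns (picture, depth): 400x640x3 uint8, red, green, blue; 400x640 float32, mm along the optical axis (not along the pixel's ray), 0 where there is no reading.
- viewer.get_calibration(name): a dict with "camera_matrix" (3x3 intrinsics, pixels), "dist_coeffs" ([k1, k2, p1, p2, k3] as OpenCV has them; the pictures are not rectified), "world_to_cam" (4x4, takes a point from world to camera coordinates). Camera axes: x right, y up, looking along -z (the intrinsics and any distortion apply to the point x, -y, -z); pixel columns grow to the right and rows downward; lengths in mm; the calibration is good to about 2 mm. A picture is of the moment at which its call begins. get_calibration takes no time and is no camera call.
- env.job_done(): hands the job in; it is judged then, once.
Trained networks look in the newest picture that a camera, given by its name, has taken for a name from the list of things; names that differ only in an ending like _2 or _b are one class to them, and where a whole thing is asked for, a point or a joint stands for the part that bears it (a point fixed in the world has none). Each returns a list of dicts, best first, with "confidence" (0 to 1); they miss things now and then, are a little off and sometimes report something else, mostly with a low value. They report only what shows in the picture. A call takes as long as a camera call.
- models.search_frame(camera, label): "position" ([x, y, z] in mm, in world coordinates, good to about 4 mm: the middle of the surface that is visible of it).
- models.mark_of(camera, label): "position" ([x, y, z] in mm, in world coordinates, good to about 4 mm: a listed point, or the origin of a listed thing).
The state is a dict: "t": time; "joints": joint angles; "qvel": joint speeds; "tau": joint torques, N m; "eef_pos": TCP position; "tcp_rot": TCP orientation; "ft_force": force on the tool from outside, world axes, zero at the start; "moment": the same for the moment, N m; "opening": opening from 0.0 (shut) to 1.0 (fully open); "grip_force": force on a finger pad.
Only numpy, scipy, OpenCV 4.12 (cv2) and the standard library are available. Lean on these libraries where they do the work, as an engineer would, in place of code of your own. Each camera call takes 0.05 s, during which the arm holds its last target. There are 200 camera calls.

## Working session

There is one attempt and no reset: what is moved stays moved. The work goes in short steps, Python scripts to look and compute and a tool call to move; the robot and the scene stay as the last step left them, time stands still between calls to the robot, and variables do not carry over. Pictures are saved under pics/ and viewed, at most 10 in all, crops included, and the job is handed in when it is done.

Besides the shell and the picture viewer there is one more tool, called after "Call:" by a JSON object that holds its "op" and its "data", one argument or row to a line. arm_command: Moves the arm, as the interface text tells. Scaled input: -1 to 1 covers 0.25 m each way for a shift and pi rad each way for a turn. Its arguments: {"type":"object","properties":{"rows":{"type":"array","items":{"type":"array"}},"claw":{"type":"number"}},"required":["rows"]}

```bash
mkdir -p pics; python3 - <<'E'
from cell import state, viewer, env, models
import cv2
for c in ["top","scene"]:
    p,d=viewer.read_camera(c); cv2.imwrite(f"pics/{c}0.png",p[:,:,::-1])
    k=viewer.get_calibration(c); print(k["camera_matrix"],k["dist_coeffs"],k["world_to_cam"])
    for l in ["drive_knob_grip","hard_drive","spare_knob"]:
        print(c,l,models.mark_of(c,l), models.search_frame(c,l))
print(state())
E
```

```text
[[365.53048014   0.         319.16010501]
 [  0.         365.53048014 205.03346781]
 [  0.           0.           1.        ]] [-0.04507302  0.          0.          0.          0.        ] [[ 1.06693634e-01 -9.94289842e-01  2.04409923e-03 -6.15257441e+01]
 [ 9.73532246e-01  1.04883675e-01  2.03062506e-01 -5.80232462e+02]
 [-2.02117380e-01 -1.96754801e-02  9.79163643e-01 -7.99744212e+02]
 [ 0.00000000e+00  0.00000000e+00  0.00000000e+00  1.00000000e+00]]
top drive_knob_grip [{'position': [498.7, -219.0, 74.4], 'confidence': 0.63}] [{'position': [501.5, -221.2, 82.4], 'confidence': 0.62}]
top hard_drive [{'position': [596.0, -254.2, 13.0], 'confidence': 0.58}] [{'position': [589.8, -252.5, 38.7], 'confidence': 0.85}]Traceback (most recent call last):
  File "<stdin>", line 7, in <module>
ValueError: it knows: drive_knob_grip, hard_drive
```

```bash
python3 - <<'E'
from cell import state, viewer, env, models
import cv2
c="scene"
p,d=viewer.read_camera(c); cv2.imwrite(f"pics/{c}0.png",p[:,:,::-1])
for l in ["drive_knob_grip","hard_drive"]:
    print(c,l,models.mark_of(c,l), models.search_frame(c,l))
s=state(); print(s["t"],s["eef_pos"],s["tcp_rot"],s["ft_force"],s["opening"])
E
```

```text
scene drive_knob_grip [{'position': [501.0, -220.0, 71.7], 'confidence': 0.52}] [{'position': [492.2, -212.5, 65.4], 'confidence': 0.6}]
scene hard_drive [{'position': [598.6, -252.7, 5.3], 'confidence': 0.98}] [{'position': [590.1, -223.8, 31.3], 'confidence': 0.88}]
0.5 [ 197.69714759 -592.92162484  214.6299338 ] [ 3.14154004e+00 -1.99733821e-06  3.21811589e-01] [0.06394365 0.49567422 0.01438161] 0.9993810756336958
```

View pics/top0.png

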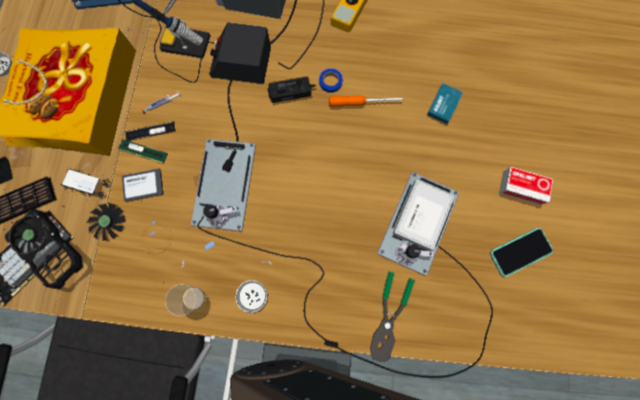

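View pics/scene0.png

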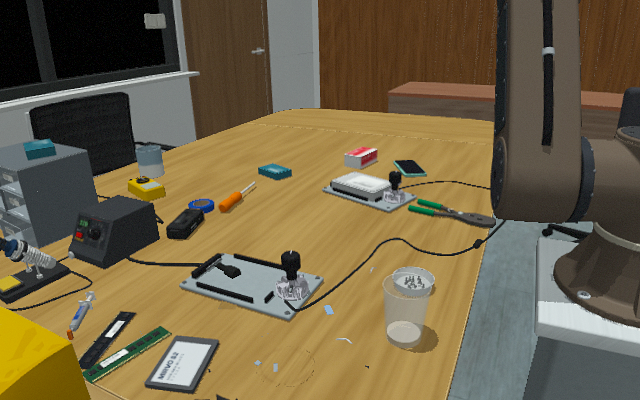

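The top view shows the drive's cradle at about (418,223) with its knob near (415,248), and the empty cradle at about (224,185). The network's knob-to-drive distance is about 103 mm, matching the expected 30 + 73.5. I'll refine the knob axis from depth next.

```bash
cat > h.py <<'E'
import numpy as np, cv2
from cell import viewer
def cloud(c):
    p,d=viewer.read_camera(c); k=viewer.get_calibration(c)
    v,u=np.mgrid[:400,:640]
    n=cv2.undistortPoints(np.stack([u,v],-1).reshape(-1,1,2).astype(np.float64),k["camera_matrix"],np.array(k["dist_coeffs"]))[:,0]
    z=d.reshape(-1); C=np.c_[n[:,0]*z,-n[:,1]*z,-z,np.ones(len(z))]
    return p,(C@np.linalg.inv(k["world_to_cam"]).T)[:,:3].reshape(400,640,3),d
E
python3 - <<'E'
from h import *
for c in ["top","scene"]:
    p,W,d=cloud(c)
    m=(abs(W[...,0]-500)<45)&(abs(W[...,1]+219)<45)&(d>0)
    for a,b in [(76,95),(55,76)]:
        q=W[m&(W[...,2]>a)&(W[...,2]<b)]
        if len(q): print(c,a,len(q),q.mean(0).round(1),q.min(0).round(1),q.max(0).round(1))
    if c=="top":
        cv2.imwrite("pics/crop1.png",cv2.resize(p[165:280,370:470,::-1],None,fx=5,fy=5,interpolation=cv2.INTER_CUBIC))
        q=W[(abs(W[...,0]-590)<90)&(abs(W[...,1]+250)<80)&(abs(W[...,2]-37)<6)&(p.min(-1)>140)]
        print(len(q),cv2.minAreaRect(q[:,:2].astype(np.float32)))
E
```

```text
top 76 159 [ 497.8 -219.3   83.2] [ 483.3 -235.6   76. ] [ 513.5 -204.1   87.3]
top 55 24 [ 494.1 -208.5   67.9] [ 482.2 -220.    58.7] [ 508.9 -204.6   75.8]
2465 ((583.0145874023438, -250.27577209472656), (102.47358703613281, 171.15658569335938), 71.44910430908203)
scene 76 71 [ 495.2 -214.1   81.9] [ 481.5 -233.7   76.4] [ 511.1 -202.4   85.5]
scene 55 90 [ 493.9 -209.    66.9] [ 480.7 -221.9   55.9] [ 511.5 -202.7   75.7]
```

View pics/crop1.png

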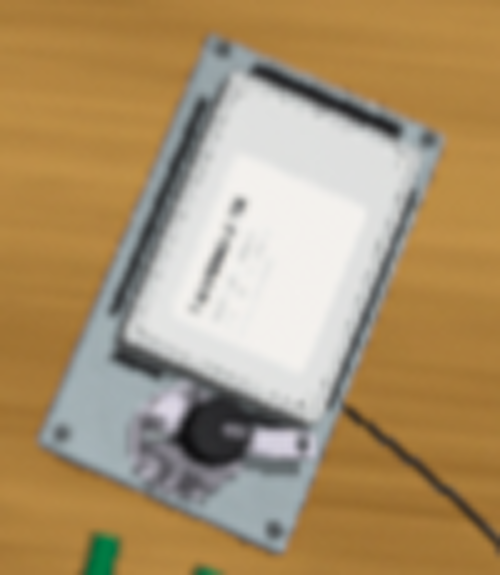

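The crop shows the knob head at about (215,432) in crop pixels. Its finger points right (-y), as the open notch should, with the drive above it. Depth puts the axis at about (498, -219.5) and the head top at 83-84 mm, which agrees with the given sizes. Setting out.

Call:
{"op": "arm_command", "data": {
  "rows": [
    [[0.134, -0.086, 0], 0],
    [[0.134, -0.086, 0], 0],
    [[0.134, -0.086, 0], 0],
    [[0.134, -0.086, 0], 0],
    [[0.134, -0.086, 0], 0]
  ],
  "claw": 1
}}

```text
t: 1.1
eef_pos: [323.4, -436.7, 214.8]
tcp_rot: [3.141, -0.0, 0.322]
ft_force: [0.5, -1.2, -0.3]
opening: 0.998
grip_force: 0.0
```

Call:
{"op": "arm_command", "data": {
  "rows": [
    [[0.134, -0.086, 0], 0],
    [[0.134, -0.086, 0], 0],
    [[0.134, -0.086, 0], 0],
    [[0.134, -0.086, 0], 0],
    [[0.134, -0.086, 0], 0]
  ]
}}

```text
t: 1.6
eef_pos: [448.4, -281.7, 214.8]
tcp_rot: [3.141, -0.0, 0.322]
ft_force: [0.1, -0.2, -0.1]
opening: 0.999
grip_force: 0.0
```

Call:
{"op": "arm_command", "data": {
  "rows": [
    [[0.134, -0.087, 0], 0],
    [[0.134, -0.087, 0], 0],
    [[0, 0, 0.1], 0],
    [[0, 0, 0.1], 0],
    [[0, 0, 0.1], 0]
  ]
}}

```text
t: 2.1
eef_pos: [497.6, -220.1, 139.0]
tcp_rot: [3.141, -0.0, 0.323]
ft_force: [-0.5, -0.6, 0.0]
opening: 1.001
grip_force: 0.0
```

```bash
python3 - <<'E'
from h import *
from cell import state, models
print(state()["eef_pos"])
for c in ["top","scene"]:
    p,W,d=cloud(c)
    m=(abs(W[...,0]-498)<40)&(abs(W[...,1]+219)<40)&(d>0)&(p.max(-1)<80)
    q=W[m&(W[...,2]>58)&(W[...,2]<88)]
    if len(q): print(c,len(q),q.mean(0).round(1),q.min(0).round(1),q.max(0).round(1))
    print(models.mark_of(c,"drive_knob_grip"))
    if c=="scene": cv2.imwrite("pics/s1.png",cv2.resize(p[100:260,300:500,::-1],None,fx=4,fy=3.75))
E
```

```text
[ 497.5923525  -220.12971812  138.97195639]
[]
scene 143 [ 495.2 -210.2   74.2] [ 482.  -230.1   58.3] [ 511.7 -201.9   85.8]
[{'position': [497.0, -220.4, 70.2], 'confidence': 0.69}]
```

View pics/s1.png

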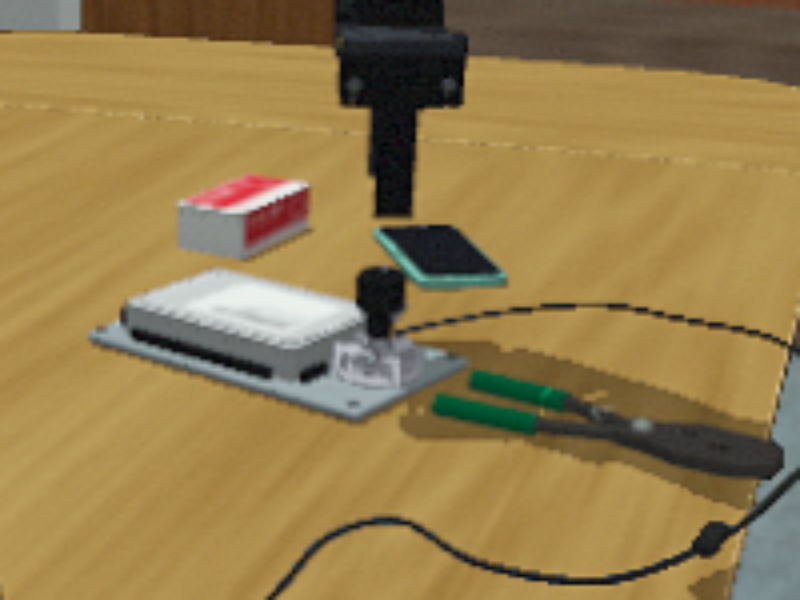

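The close view shows the gripper fingers (about (393,215)) directly above the knob head (382,285). The estimate still holds, so I go down 85 mm.

Call:
{"op": "arm_command", "data": {
  "rows": [
    [[0, 0, 0.08], 0],
    [[0, 0, 0.08], 0],
    [[0, 0, 0.08], 0],
    [[0, 0, 0.08], 0],
    [[0, 0, 0.02], 0]
  ]
}}

```text
t: 2.8
eef_pos: [497.3, -220.8, 54.5]
tcp_rot: [-3.141, 0.0, 0.322]
ft_force: [-0.3, 0.3, 0.4]
opening: 1.001
grip_force: 0.0
```

Call:
{"op": "arm_command", "data": {
  "rows": [
    [[0, 0, 0], 0],
    [[0, 0, 0], 0],
    [[0, 0, 0], 0],
    [[0, 0, 0], 0],
    [[0, 0, 0], 0]
  ],
  "claw": 0
}}

```text
t: 3.3
eef_pos: [497.5, -220.7, 55.1]
tcp_rot: [3.141, -0.001, 0.322]
ft_force: [-0.1, -0.2, 0.1]
opening: 0.64
grip_force: 0.0
```

Call:
{"op": "arm_command", "data": {
  "rows": [
    [[0, 0, 0], 0],
    [[0, 0, 0], 0],
    [[0, 0, 0], 0],
    [[0, 0, 0], 0],
    [[0, 0, 0], 0]
  ]
}}

```text
t: 3.8
eef_pos: [497.4, -220.6, 54.6]
tcp_rot: [3.141, -0.0, 0.322]
ft_force: [-0.7, -1.3, 0.3]
opening: 0.333
grip_force: 30.0
```

Gripped at 31.6 mm with no side force, so the grasp is centred. Lifting 12 mm.

Call:
{"op": "arm_command", "data": {
  "rows": [
    [[0, 0, 0], 0],
    [[0, 0, -0.016], 0],
    [[0, 0, -0.016], 0],
    [[0, 0, -0.016], 0],
    [[0, 0, 0], 0]
  ]
}}

```text
t: 4.3
eef_pos: [497.3, -220.6, 67.0]
tcp_rot: [3.141, 0.0, 0.322]
ft_force: [0.8, -1.6, -8.2]
opening: 0.33
grip_force: 30.0
```

```bash
python3 - <<'E'
from h import *
from cell import state, models
p,W,d=cloud("scene"); print(models.mark_of("scene","drive_knob_grip")); s=state(); print(s["ft_force"],s["eef_pos"],s["moment"])
cv2.imwrite("pics/s2.png",cv2.resize(p[140:220,330:430,::-1],None,fx=7,fy=7))
E
```

```text
[{'position': [500.0, -223.6, 86.3], 'confidence': 0.41}]
[ 1.77129677 -3.31059421 -9.45958348] [ 497.2335223  -220.56081038   66.59151196] [-0.47050669 -0.24214133  0.00677974]
```

View pics/s2.png

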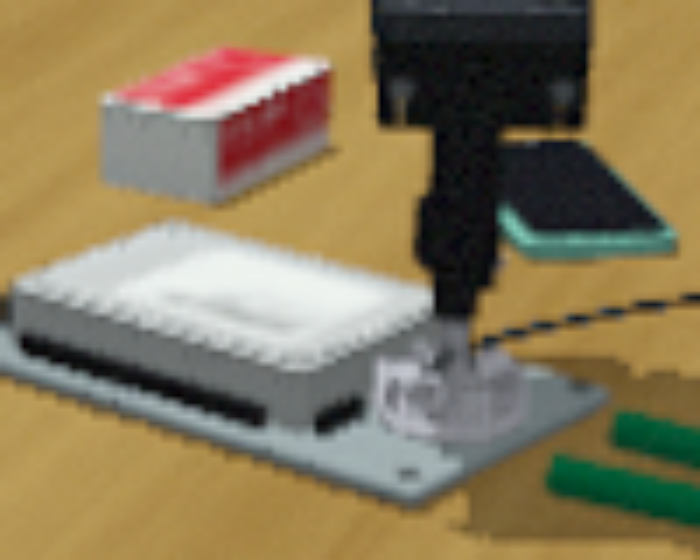

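The knob is held by the head and raised with the steel finger clear below it. The 8-9 N downward force fits the spring at 12 mm of lift. Turning anticlockwise, which is negative about the tool's z.

Call:
{"op": "arm_command", "data": {
  "rows": [
    [[0, 0, 0], -0.039],
    [[0, 0, 0], -0.039],
    [[0, 0, 0], -0.039],
    [[0, 0, 0], -0.039],
    [[0, 0, 0], -0.039]
  ]
}}

```text
t: 4.9
eef_pos: [497.7, -221.0, 66.6]
tcp_rot: [3.14, 0.0, 0.939]
ft_force: [2.9, -4.0, -8.6]
opening: 0.332
grip_force: 30.0
```

Call:
{"op": "arm_command", "data": {
  "rows": [
    [[0, 0, 0], -0.039],
    [[0, 0, 0], -0.039],
    [[0, 0, 0], -0.039],
    [[0, 0, 0], -0.039],
    [[0, 0, 0], -0.039]
  ]
}}

```text
t: 5.4
eef_pos: [498.3, -221.2, 66.7]
tcp_rot: [3.139, 0.001, 1.552]
ft_force: [4.7, -4.0, -9.2]
opening: 0.334
grip_force: 30.0
```

```bash
python3 - <<'E'
from h import *
from cell import state
s=state(); print(s["ft_force"],s["eef_pos"],s["tcp_rot"],s["moment"])
p,W,d=cloud("scene")
cv2.imwrite("pics/s3.png",cv2.resize(p[140:220,330:430,::-1],None,fx=7,fy=7))
E
```

```text
[ 4.70363983 -4.04998415 -9.20318891] [ 498.25942673 -221.20280358   66.74187274] [3.13930673e+00 1.36799677e-03 1.55191384e+00] [-0.78784316 -1.19469851 -0.01453324]
```

View pics/s3.png

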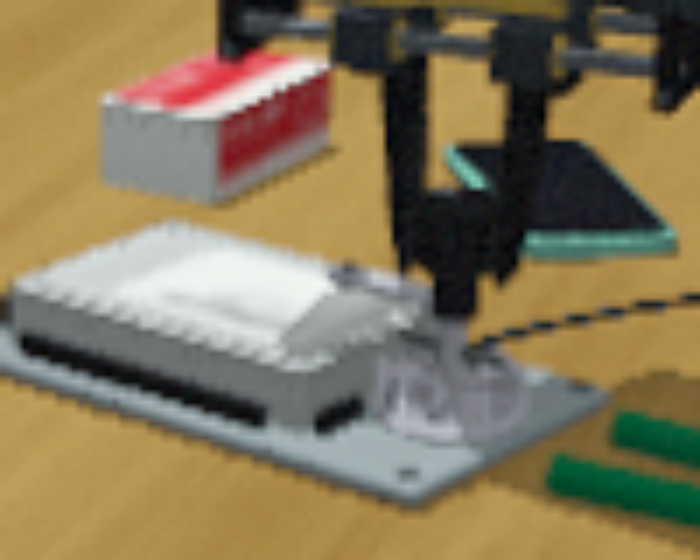

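The finger now points over the near edge of the drive (around (380,290) in the crop) and the drive hasn't moved. Lowering into the notch, then opening.

Call:
{"op": "arm_command", "data": {
  "rows": [
    [[0, 0, 0.016], 0],
    [[0, 0, 0.016], 0],
    [[0, 0, 0.016], 0],
    [[0, 0, 0], 0],
    [[0, 0, 0], 0]
  ]
}}

```text
t: 5.95
eef_pos: [498.3, -221.2, 55.0]
tcp_rot: [3.139, 0.001, 1.547]
ft_force: [4.1, -4.3, -5.7]
opening: 0.332
grip_force: 30.0
```

Call:
{"op": "arm_command", "data": {
  "rows": [
    [[0, 0, 0], 0],
    [[0, 0, 0], 0],
    [[0, 0, 0], 0],
    [[0, 0, 0], 0],
    [[0, 0, 0], 0]
  ],
  "claw": 0.8
}}

```text
t: 6.45
eef_pos: [497.2, -220.5, 54.7]
tcp_rot: [-3.141, 0.0, 1.547]
ft_force: [-0.2, -0.4, 0.1]
opening: 0.694
grip_force: 0.0
```

Call:
{"op": "arm_command", "data": {
  "rows": [
    [[0, 0, 0], 0],
    [[0, 0, 0], 0],
    [[0, 0, 0], 0],
    [[0, 0, 0], 0],
    [[0, 0, 0], 0]
  ]
}}

```text
t: 6.95
eef_pos: [497.3, -220.6, 54.6]
tcp_rot: [3.142, 0.0, 1.547]
ft_force: [-1.3, 0.6, -0.3]
opening: 0.803
grip_force: 0.0
```

Released with no load left. Raising 150 mm and sideways clear, then checking.

Call:
{"op": "arm_command", "data": {
  "rows": [
    [[0, 0, -0.1], 0],
    [[0, 0, -0.12], 0],
    [[0, 0, -0.12], 0],
    [[0, 0, -0.12], 0],
    [[0, 0, -0.14], 0]
  ]
}}

```text
t: 7.45
eef_pos: [496.9, -220.3, 205.5]
tcp_rot: [-3.141, -0.0, 1.547]
ft_force: [-0.4, -1.0, 0.4]
opening: 0.802
grip_force: 0.0
```

Call:
{"op": "arm_command", "data": {
  "rows": [
    [[-0.14, 0, 0], 0],
    [[-0.14, 0, 0], 0],
    [[-0.14, 0, 0], 0],
    [[-0.14, 0, 0], 0],
    [[-0.14, 0, 0], 0]
  ]
}}

```text
t: 7.95
eef_pos: [492.9, -396.9, 204.6]
tcp_rot: [-3.142, 0.0, 1.547]
ft_force: [0.5, 0.2, -0.4]
opening: 0.8
grip_force: 0.0
```

```bash
python3 - <<'E'
from h import *
from cell import state,models
print(state()["eef_pos"])
for c in ["top","scene"]:
    p,W,d=cloud(c)
    m=(abs(W[...,0]-498)<25)&(abs(W[...,1]+219)<25)&(d>0)
    q=W[m&(W[...,2]>76)&(W[...,2]<110)]
    if len(q): print(c,len(q),q.mean(0).round(1),q.max(0).round(1))
    print(models.mark_of(c,"drive_knob_grip"),models.mark_of(c,"hard_drive"))
    if c=="top": cv2.imwrite("pics/t4.png",cv2.resize(p[165:280,370:470,::-1],None,fx=5,fy=5,interpolation=cv2.INTER_CUBIC))
E
```

```text
[ 492.87100142 -396.8735233   204.6482381 ]
top 160 [ 497.8 -219.2   83.3] [ 513.6 -203.9   88. ]
[{'position': [499.9, -220.0, 73.0], 'confidence': 0.6}] [{'position': [594.8, -254.1, 15.3], 'confidence': 0.96}]
scene 74 [ 495.7 -213.7   82. ] [ 512.6 -200.    86.2]
[{'position': [501.3, -219.1, 72.5], 'confidence': 0.7}] [{'position': [601.8, -254.0, 7.2], 'confidence': 0.7}]
```

View pics/t4.png

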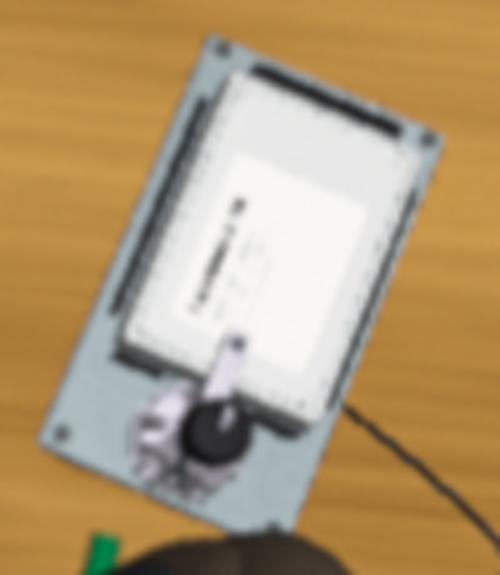

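The finger points along the drive's length from the knob (215,432) to its tip (238,343). The head top is back at 83.3 mm (83.2 before), so it is fully seated, and the drive's edges are where they were.

```bash
python3 -c "
from cell import env
print(env.job_done())"
```

```text
the job is handed in; nothing more can be done
None
```

The drive is locked in its cradle: the knob is turned and seated with its finger over the drive, the drive has not visibly moved, the gripper is clear, the empty cradle's knob was never approached, and the job was handed in at about 8 s (no verdict was returned).

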